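# Seat the sample-cup plate on its locating pins and latch it

### The arm

A 7-joint arm with a two-finger parallel gripper is mounted at the origin on the work surface. World frame = base frame: x ahead of the robot, y to its left, z up, the work surface at z = 0. Lengths are in m, angles in degrees, forces in N, time in s.
With the tool pointing down it reaches from about 0.425 to 0.875 m from the base axis. Payload 4.7 kg.
Tool frame: the origin (TCP) lies between the finger pads; the fingertips stand 8 mm ahead of it and the grasp point (between the pads) lies 11 mm behind it; z points along the fingers, y is the line along which they close (so a half turn about z gives the same grasp; the last joint's range is limited). The gripper opens to 87 mm and grips with 3 to 60 N. Pads are 19 mm wide; open, the fingers measure 117 mm over their backs; the gripper's body (75 mm by 190 mm) begins 51 mm behind the grasp point.
Start: joints at [-67.603, 18.392, -4.016, 83.108, 1.295, 78.541, -3.26], TCP at [0.239, 0.604, 0.231] pointing down, gripper open.
Joint ranges: [-163.93, 163.93], [-17.29, 119.83], [-79.2, 71.16], [3.27, 140.29], [-89.18, 269.18], [5.43, 117.66], [-154.24, 154.24]. Speed limits (degrees/s): [147.25, 147.25, 180, 180, 180, 180, 180].

### API

Orientations are given as [roll, pitch, yaw] about the fixed x, y, z axes, in that order (R = Rz(yaw) Ry(pitch) Rx(roll)).
In Python, from cell import env, viewer gives the robot as it stands. The module is installed in compiled form; this text tells all that it offers.
- The arm moves only by the tool arm_command, never from a script. Its argument "series" is a list of rows, each a list of 2 entries, a list of its own where there are three numbers: the shift along the tool's x, y, z in mm, then the turn about the tool's z in rad. A call has exactly 5 rows; each row is the pose to reach, as a shift and turn from the pose commanded when the call began, along the tool's axes at that moment; what a row does not reach only later rows make up. A row lasts 1/10 s, in which the tool goes at most 50 mm and 8.59 degrees, less where a joint would pass 70% of its speed; a pose out of reach is approached as far as the arm can. A call with a gripper value outside its range is refused whole. "grip" is the gripper command: -1 is fully open, 1 is shut, values between are in proportion, set as the call begins (left out, the last holds). The fingers move at their own pace and stop on an object; "grip_force" is the grip in N (left out, the last holds). Time passes only in rows, so rows that repeat a pose let the fingers close, or fill a call up. It gives the time, the measured TCP pose, the force, the opening and the grip force at its end, in the units of the state.
- env.get_obs(): the state, without advancing time (a new reading comes with each control period).
- viewer.read_camera(name): name is "scene" or "top"; returns (picture, depth): 384x512x3 uint8, blue, green, red; 384x512 float32, m along the optical axis (not along the pixel's ray), 0 where there is no reading.
- viewer.calibration(name): a dict with "K" (3x3 intrinsics, pixels), "dist" ([k1, k2, p1, p2, k3] as OpenCV has them; the pictures are not rectified), "T" (4x4, takes a point from camera to world coordinates). Camera axes: x right, y up, looking along -z (the intrinsics and any distortion apply to the point x, -y, -z); pixel columns grow to the right and rows downward; lengths in m; the calibration is good to about 2 mm. A picture is of the moment at which its call begins. calibration takes no time and is no camera call.
- env.sign_off(): hands the job in; it is judged then, once.
The state is a dict: "time_s": time; "qpos": joint angles; "joint_velocities": joint speeds; "effort": joint torques, N m; "tool_pos": TCP position; "tool_rot": TCP orientation; "force": force on the tool from outside, world axes, zero at the start; "wrist_torque": the same for the moment, N m; "grip_width": finger opening in m; "grasp_force": force on a finger pad.
Only numpy, scipy, OpenCV 4.12 (cv2) and the standard library are available. Lean on these libraries where they do the work, as an engineer would, in place of code of your own. Each camera call takes 0.05 s, during which the arm holds its last target. There are 200 camera calls.

### The job

On the grey platform, push the loose aluminium plate sideways along its guide rails with a fingertip until its two small holes drop over the two locating pins and it lies flat on the bed. Then push the latch's black post round until the latch lies straight across the plate, against its stop. Only push: do not pick the plate up, and leave the bottles, glassware and small parts alone.

Things in the scene. Friction and masses are not known exactly. Their poses are not given: they have to be found in the camera images.
- platform: grey slab fixed to the bench, 190 (x) x 300 (y) x 15 mm thick; origin at the centre of its underside, z up. Its top is the bed, 15 mm above the bench. Two steel guide rails run along its y, inner faces at x = -53 and +53 mm, outer faces at -65 and +65, from y = -135 to 135, 8 mm above the bed. A flat grey dot on the bed means nothing.
- bed_centre (a point): midpoint between the two pins' feet, on the bed (15 mm above the bench); axes as the platform's. The upright steel pins stand at x = -35 and +35 mm, y = 0; 9 mm diameter, 6 mm high, the top 2 mm tapered to 6 mm diameter
- plate: loose aluminium plate, 100 (x) x 120 (y) x 8 mm, 170 to 340 g; origin at the centre of its underside. Two 15 mm through holes at x = -35 and +35, y = 0 and a 40 mm opening in the middle. It lies between the rails (3 mm play each side) across the pins' tops, 23 to 45 mm off its seat to the platform's +y or -y side; its outer end rests on the bed, its inner end is raised
- plate_top (a point): centre of the plate's top face, 8 mm above its underside. The plate slides with 1 to 3 N along the platform's y. Seated, it lies flat on the bed, its top 23 mm above the bench, its centre within about 4 mm of bed_centre, and the pins in its holes stop it from sliding on
- latch (a joint): turn of the hold-down latch about a vertical pivot, rad: 0 = the arm points to the platform's +y, clear of the plate; grows anticlockwise seen from above; pi/2 = it points to the platform's -x, across the plate, at its hard stop. Starts between -0.35 and 0.15; stiff (about 1 N at the post), stays where it is left
- latch_pivot (a point): the latch's pivot, at the platform's x = 80, y = -30 mm, 26 mm above the bench: the underside of the arm, which is 14 mm wide, 5 mm thick and reaches 60 mm from the pivot; it passes 3 mm above the seated plate and cannot pass over an unseated one
- latch_post (a point): top centre of the upright black post on the latch's arm, 53 mm from the pivot; post 10 mm diameter, from 31 to 53 mm above the bench
- amber_a: amber glass reagent bottle with a red cap, 56 mm diameter, 130 mm tall; bystander, leave alone; origin at the centre of its underside
- amber_b: amber glass reagent bottle with a red cap, 48 mm diameter, 110 mm tall; bystander, leave alone; origin at the centre of its underside
- white_bottle: white plastic bottle, 68 mm diameter, 160 mm tall; bystander, leave alone; origin at the centre of its underside
- flask: conical glass flask, 72 mm diameter, 110 mm tall; bystander, leave alone; origin at the centre of its underside
- beaker: glass beaker, 60 mm diameter, 70 mm tall; bystander, leave alone; origin at the centre of its underside
- stopper: black rubber stopper, 24 mm diameter, 22 mm tall, on the platform's near edge strip; bystander, leave alone; origin at the centre of its underside
- spindle_disc: steel disc with an upright stem, 24 mm diameter, 30 mm tall, on the platform's far edge strip; bystander, leave alone; origin at the centre of its underside
Things that resemble listed ones, but are neither listed nor needed, are in the scene too. Of the things shaped like the plate, the aluminium one is meant.

How it is judged:
By the outcome, as a careful person would: the job done as asked, in the order asked, and still so for the second after the job is handed in, with the robot touching nothing.
It also fails if it takes over 58 s, if anything falls off the work surface, if the arm or the gripper's body presses on something with over 40 N, if the wrist force passes 120 N, or if a joint passes its speed limit or range.

## Working session

There is one attempt and no reset: what is moved stays moved. The work goes in short steps, Python scripts to look and compute and a tool call to move; the robot and the scene stay as the last step left them, time stands still between calls to the robot, and variables do not carry over. Pictures are saved under pics/ and viewed, at most 10 in all, crops included, and the job is handed in when it is done.

Besides the shell and the picture viewer there is one more tool, called after ">>>" as name(argument=value, ...), one argument or row to a line, values as JSON. arm_command: Moves the arm, as the interface text tells. Its arguments: {"type":"object","properties":{"series":{"type":"array"},"grip":{"type":"number"},"grip_force":{"type":"number"}},"required":["series"]}

```bash
mkdir -p pics; cat > h.py <<'E'
import numpy as np, cv2
from cell import env, viewer
def shot(n,tag):
    im,d=viewer.read_camera(n); cv2.imwrite(f'pics/{tag}.png',im); np.save(f'pics/{tag}.npy',d); return im,d
def pt(n,u,v,z=None,d=None):
    c=viewer.calibration(n);K=np.array(c['K'],float);T=np.array(c['T'])
    p=cv2.undistortPoints(np.array([[[u,v]]],float),K,np.array(c['dist'],float))[0,0]
    r=T[:3,:3]@np.array([p[0],-p[1],-1.]);o=T[:3,3]
    if z is not None: return o+r*(z-o[2])/r[2]
    return o+r*d[int(round(v)),int(round(u))]
def px(n,P):
    c=viewer.calibration(n);T=np.linalg.inv(np.array(c['T']));q=T[:3,:3]@np.array(P)+T[:3,3]
    return cv2.projectPoints(np.array([[q[0],-q[1],-q[2]]]),np.zeros(3),np.zeros(3),np.array(c['K'],float),np.array(c['dist'],float))[0].ravel()
E
python3 - <<'E'
from h import *
for n in('top','scene'):
    im,d=shot(n,n+'0'); print(viewer.calibration(n)['T'])
a=cv2.imread('pics/top0.png');cv2.imwrite('pics/top0b.png',cv2.resize(a,(800,600),interpolation=cv2.INTER_CUBIC))
o=env.get_obs();print(o['time_s'],o['tool_pos'],o['tool_rot'],o['grip_width'])
E
```

```text
[[-1.18744714e-03  9.90328236e-01 -1.38739233e-01  4.27958359e-01]
 [-9.99999049e-01 -1.07865907e-03  8.59306126e-04  3.00529546e-02]
 [ 7.01342788e-04  1.38740121e-01  9.90328575e-01  1.03142393e+00]
 [ 0.00000000e+00  0.00000000e+00  0.00000000e+00  1.00000000e+00]]
[[-0.17748919 -0.69365895  0.69809373  1.15670335]
 [ 0.98397756 -0.11290027  0.13799164  0.1561119 ]
 [-0.01690416  0.71140059  0.70258342  0.63194493]
 [ 0.          0.          0.          1.        ]]
0.1 [0.23903638 0.60395791 0.22957113] [-1.79903712e+02  4.65826830e-03  1.58409645e+02] 0.08694405341086403
```

View pics/top0b.png

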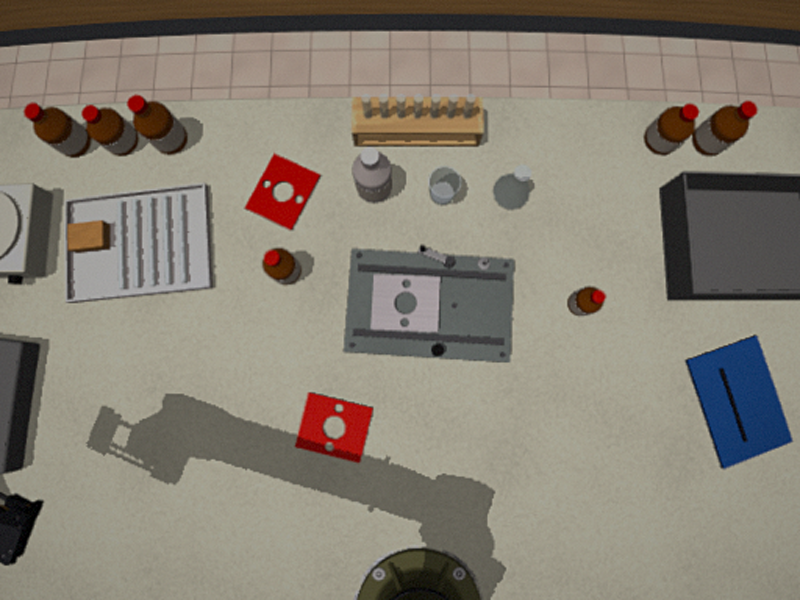

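View pics/scene0.png

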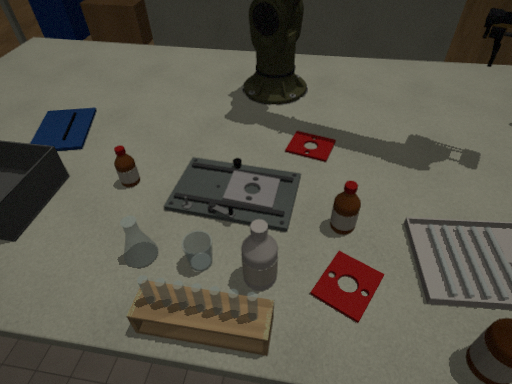

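The top view shows the platform at about (345–515, 250–360) in the 800 px picture. The aluminium plate sits to the left of centre (+y), and the latch is on the far strip with its pivot near (449,262) and post near (423,248). I'll enlarge it.

```bash
python3 - <<'E'
from h import *
a=cv2.imread('pics/top0.png')[150:240,212:337];cv2.imwrite('pics/c1.png',cv2.resize(a,None,fx=6.4,fy=6.4,interpolation=cv2.INTER_CUBIC))
E
```

```text
(no output)
```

View pics/c1.png

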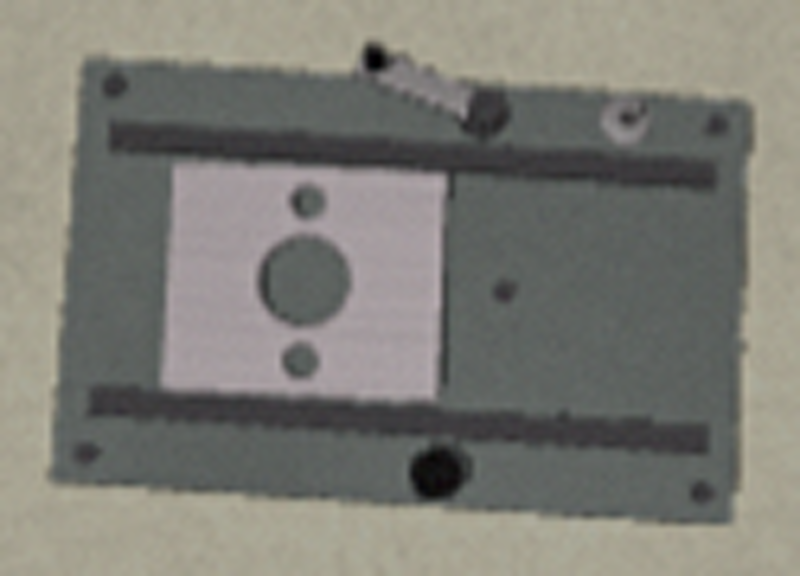

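The crop shows the platform corners at (85,58), (750,102), (730,522) and (52,482). The plate corners are (175,163), (447,172), (437,400) and (163,388), the latch pivot is (487,112), and the post top is (376,58).

```bash
python3 - <<'E'
from h import *
f=lambda u,v,z:pt('top',212+u/6.4-.42,150+v/6.4-.42,z)
C=np.array([f(*c,.015)[:2] for c in[(85,58),(750,102),(730,522),(52,482)]])
L=np.array([[95,150],[95,-150],[-95,-150],[-95,150]])/1e3
c=C.mean(0); H=L.T@(C-c); yaw=np.arctan2(H[0,1]-H[1,0],H[0,0]+H[1,1])
R=np.array([[np.cos(yaw),-np.sin(yaw)],[np.sin(yaw),np.cos(yaw)]])
print('centre',c,'yaw',np.degrees(yaw),'resid',((C-c)@R-L)*1e3)
np.savez('plat.npz',c=c,R=R,yaw=yaw)
loc=lambda p:((p[:2]-c)@R*1e3).round(1)
for n,q in dict(pTL=(175,163,.023),pTR=(447,172,.029),pBR=(437,400,.029),pBL=(163,388,.023),piv=(487,112,.031),post=(376,58,.053),stop=(437,473,.037),spin=(625,120,.03)).items(): print(n,loc(f(*q)))
im=cv2.imread('pics/top0.png');d=np.load('pics/top0.npy')
# bystanders: xy footprint from depth, points 60-180mm high
c_=np.array([[u,v] for v in range(90,260) for u in range(150,420)])
P=np.array([pt('top',u,v,d=d) for u,v in c_ if d[v,u]>0])
m=(P[:,2]>.04)&(P[:,2]<.25);
g=np.zeros((300,500),np.uint8)
Q=P[m];ij=((Q[:,:2]-[.3,-.6])/.003).astype(int);ok=(ij>=0).all(1)&(ij[:,0]<300)&(ij[:,1]<500);Q=Q[ok];ij=ij[ok]
g[ij[:,0],ij[:,1]]=255;g=cv2.dilate(g,np.ones((3,3)))
n,l,s,_=cv2.connectedComponentsWithStats(g)
for k in range(1,n):
    q=Q[l[ij[:,0],ij[:,1]]==k]
    if len(q)>5:print(q.min(0).round(3),q.max(0).round(3),len(q),'loc',loc((q.min(0)+q.max(0))/2))
E
```

```text
centre [ 0.54227199 -0.01965376] yaw -3.7733225471545673 resid [[-0.57613187 -1.0849409 ]
 [-1.12670766  0.35331397]
 [ 1.59007138  1.90845956]
 [ 0.11276815 -1.17683263]]
pTL [ 48.2 104.7]
pTR [ 50.9 -14.9]
pBR [-49.1 -16.1]
pBL [-51.2 102.8]
piv [ 78.4 -30.9]
post [94.6 19.8]
stop [-80.8 -17.5]
spin [ 79.  -91.8]Traceback (most recent call last):
  File "<stdin>", line 14, in <module>
  File "h.py", line 6, in pt
    c=viewer.calibration(n);K=np.array(c['K'],float);T=np.array(c['T'])
ValueError: time passes only in moves, steps and waits
```

Residuals are under 2 mm and the plate measures 119 x 100 mm, which matches. The plate centre is near y=+44 and the latch near -17°. Next I'll locate the tall bystanders to check clearance.

```bash
python3 - <<'E'
from h import *
z=np.load('plat.npz');c,R=z['c'],z['R']
loc=lambda p:((p[:2]-c)@R*1e3).round(0)
for n,u,v,h in [('amberL.13',272,257,.13),('amberL.11',272,257,.11),('amberLbase',289,272,0),('amberR.13',599,297,.13),('amberR.11',599,297,.11),('white',370,157,.16),('whitebase',374,190,0),('beaker',445,181,.035),('flask',521,173,.11),('flaskbase',511,195,0),('redplate',334,427,.01)]:
    p=pt('top',u*.64,v*.64,h);print(n,p.round(3),loc(p))
w=lambda x,y:(c+R@np.array([x,y])/1e3).round(4)
print('push start',w(0,125),'seat',w(0,60),'pivot',w(80,-30),'latch start',w(115,25))
E
```

```text
amberL.13 [0.607 0.242 0.13 ] [ 47. 265.]
amberL.11 [0.611 0.246 0.11 ] [ 51. 270.]
amberLbase [0.604 0.24  0.   ] [ 45. 263.]
amberR.13 [ 0.54 -0.29  0.13] [  16. -270.]
amberR.11 [ 0.543 -0.297  0.11 ] [  19. -277.]
white [0.765 0.081 0.16 ] [216. 116.]
whitebase [0.761 0.083 0.   ] [212. 117.]
beaker [ 0.767 -0.049  0.035] [226. -15.]
flask [ 0.757 -0.174  0.11 ] [ 224. -139.]
flaskbase [ 0.752 -0.177  0.   ] [ 220. -143.]
redplate [0.324 0.151 0.01 ] [-229.  156.]
push start [0.5505 0.1051] seat [0.5462 0.0402] pivot [ 0.6201 -0.0549] latch start [ 0.6587 -0.0023]
```

```bash
cat >> h.py <<'E'
zz=np.load('plat.npz');c0,R0=zz['c'],zz['R']
from scipy.spatial.transform import Rotation as Ro
def go(x,y,z,yaw=86.2):
    "tool-axes mm to platform-local x,y (mm), TCP z (mm)"
    o=env.get_obs();T=Ro.from_euler('xyz',o['tool_rot'],degrees=True).as_matrix();p=np.array(o['tool_pos'])
    t=np.r_[c0+R0@np.array([x,y])/1e3,z/1e3]
    print('t',round(o['time_s'],2),'loc',((p[:2]-c0)@R0*1e3).round(1),'z',(p[2]*1e3).round(1),'rot',np.round(o['tool_rot'],1),'F',np.round(o['force'],1))
    print('shift',(T.T@(t-p)*1e3).round(0),'turn',round(-np.radians((yaw-o['tool_rot'][2]+180)%360-180),3))
E
```

>>> arm_command(
  series=[
    [[-36,-27,0],0.12],
    [[-73,-54,0],0.24],
    [[-110,-81,0],0.36],
    [[-146,-107,0],0.48],
    [[-182,-134,0],0.6],
  ],
  grip=1,
  grip_force=20,
)

```text
time_s: 0.6
tool_pos: [0.3597, 0.411, 0.2302]
tool_rot: [-180.0, 0.0, 123.8]
force: [0.1, 0.0, 0.3]
grip_width: 0.0545
grasp_force: 0.0
```

```bash
python3 -c "
from h import *
go(0,128,120)"
```

```text
t 0.6 loc [-210.5  417.7] z 230.2 rot [-180.     0.   123.8] F [0.1 0.  0.3]
shift [-358.  -10.  110.] turn 0.656
```

>>> arm_command(
  series=[
    [[-42,-1,0],0.13],
    [[-84,-2,0],0.26],
    [[-126,-3,0],0.39],
    [[-168,-5,0],0.52],
    [[-210,-6,0],0.655],
  ],
)

```text
time_s: 1.1
tool_pos: [0.472, 0.2338, 0.2303]
tool_rot: [-180.0, -0.0, 86.2]
force: [1.0, 1.5, 0.5]
grip_width: 0.0151
grasp_force: 0.0
```

```bash
python3 -c "
from h import *
go(0,128,80)"
```

```text
t 1.1 loc [-86.8 248.3] z 230.3 rot [-180.    -0.    86.2] F [1.  1.5 0.5]
shift [-120.   87.  150.] turn 0.0
```

>>> arm_command(
  series=[
    [[-35,25,0],0],
    [[-70,50,20],0],
    [[-100,72,55],0],
    [[-120,87,95],0],
    [[-120,87,140],0],
  ],
)

```text
time_s: 1.6
tool_pos: [0.5538, 0.1053, 0.0901]
tool_rot: [179.8, 0.1, 86.1]
force: [1.3, -0.2, -0.2]
grip_width: 0.0003
grasp_force: 0.0
```

```bash
python3 - <<'E'
from h import *
go(0,128,27)
for n,(a,b,w,h) in dict(scene=(160,140,160,110),top=(200,140,160,110)).items():
    im,d=shot(n,n+'1');cv2.imwrite(f'pics/{n}1c.png',cv2.resize(im[b:b+h,a:a+w],None,fx=5,fy=5,interpolation=cv2.INTER_CUBIC))
E
```

```text
t 1.6 loc [  3.3 125.5] z 90.1 rot [1.798e+02 1.000e-01 8.610e+01] F [ 1.3 -0.2 -0.2]
shift [ 3. -4. 63.] turn -0.002
```

View pics/scene1c.png

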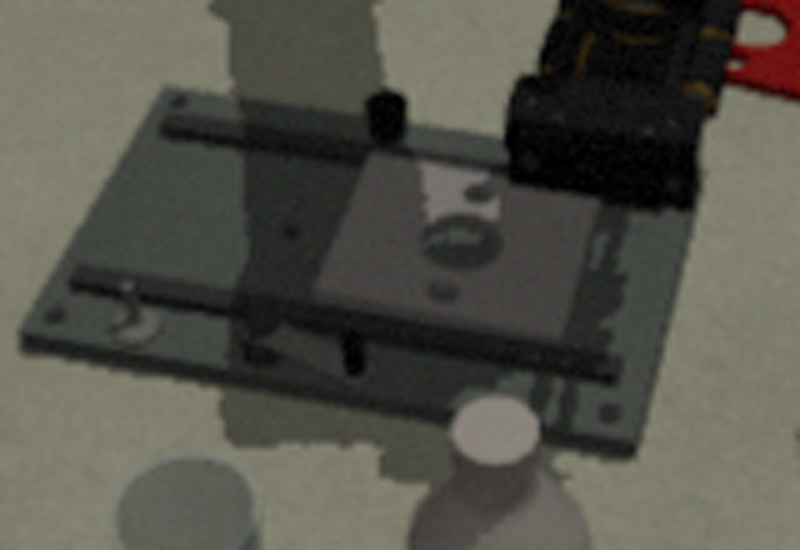

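The gripper is shut above the plate's outer end and the rails, with the plate's outer edge in front of it. Now I'll lower the fingertip to about 2 mm above the bed.

>>> arm_command(
  series=[
    [[3,-3,15],0],
    [[3,-3,30],0],
    [[3,-3,45],0],
    [[3,-3,57],0],
    [[3,-3,65],0],
  ],
)

```text
time_s: 2.2
tool_pos: [0.5481, 0.1137, 0.0247]
tool_rot: [-180.0, 0.0, 86.5]
force: [-0.1, -0.5, 0.3]
grip_width: 0.0006
grasp_force: 0.0
```

```bash
python3 -c "
from h import *
go(0,110,25)"
```

```text
t 2.2 loc [ -3.  133.4] z 24.7 rot [-180.     0.    86.5] F [-0.1 -0.5  0.3]
shift [-23.   3.  -0.] turn 0.006
```

>>> arm_command(
  series=[
    [[-4,3,0],0.005],
    [[-8,3,0],0.005],
    [[-12,3,0],0.005],
    [[-15,3,0],0.005],
    [[-18,3,0],0.005],
  ],
)

```text
time_s: 2.7
tool_pos: [0.5506, 0.095, 0.026]
tool_rot: [180.0, -0.0, 86.2]
force: [0.2, -0.2, 0.6]
grip_width: 0.0006
grasp_force: 0.0
```

>>> arm_command(
  series=[
    [[-3,0,0],0],
    [[-6,0,0],0],
    [[-9,0,0],0],
    [[-12,0,0],0],
    [[-15,0,0],0],
  ],
)

```text
time_s: 3.2
tool_pos: [0.5496, 0.0808, 0.0258]
tool_rot: [180.0, -0.0, 86.2]
force: [1.1, 2.1, 1.4]
grip_width: 0.0004
grasp_force: 1.4
```

>>> arm_command(
  series=[
    [[-3,0,0],0],
    [[-6,0,0],0],
    [[-9,0,0],0],
    [[-12,0,0],0],
    [[-15,0,0],0],
  ],
)

```text
time_s: 3.7
tool_pos: [0.5485, 0.0655, 0.0257]
tool_rot: [180.0, -0.0, 86.2]
force: [-0.2, 3.3, 2.4]
grip_width: 0.0005
grasp_force: 1.8
```

```bash
python3 - <<'E'
from h import *
go(0,70,25)
im,d=shot('top','top2');a=im[140:250,200:360];cv2.imwrite('pics/top2c.png',cv2.resize(a,None,fx=5,fy=5,interpolation=cv2.INTER_CUBIC))
E
```

```text
t 3.7 loc [ 0.6 85.4] z 25.7 rot [180.   -0.   86.2] F [-0.2  3.3  2.4]
shift [-15.  -1.   1.] turn 0.0
```

View pics/top2c.png

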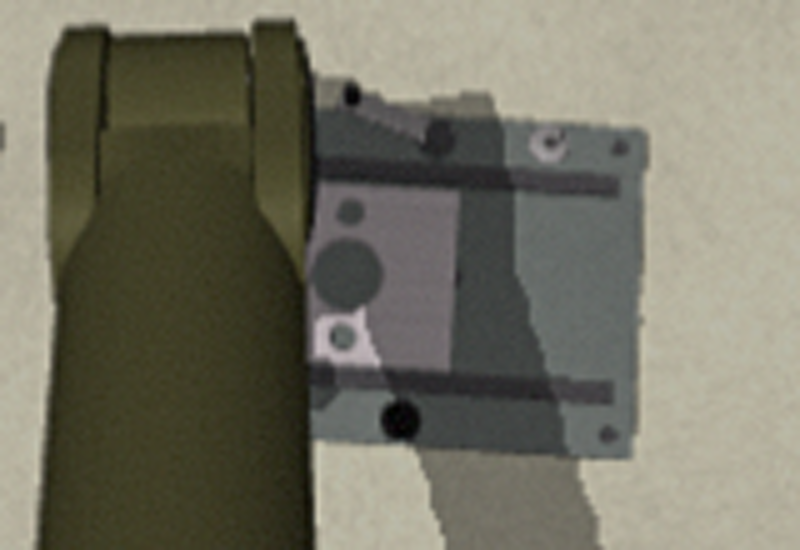

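The plate is moving. Its inner edge is now at crop x≈455, and the finger position puts its centre at y≈16. I'll continue more slowly and watch the force.

>>> arm_command(
  series=[
    [[-2,-0.5,0],0],
    [[-4,-0.5,0],0],
    [[-6,-0.5,0],0],
    [[-8,-0.5,0],0],
    [[-10,-0.5,0],0],
  ],
)

```text
time_s: 4.25
tool_pos: [0.5472, 0.0556, 0.0256]
tool_rot: [180.0, -0.0, 86.2]
force: [0.3, 4.5, 3.8]
grip_width: 0.0003
grasp_force: 2.1
```

>>> arm_command(
  series=[
    [[-1,0,0],0],
    [[-2,0,0],0],
    [[-3,0,0],0],
    [[-4,0,0],0],
    [[-5,0,0],0],
  ],
)

```text
time_s: 4.75
tool_pos: [0.5462, 0.0499, 0.025]
tool_rot: [-179.9, 0.0, 86.2]
force: [-0.5, 1.9, -0.7]
grip_width: 0.0
grasp_force: 0.8
```

The force fell (y 4.5→1.9 N, z 3.8→-0.7 N) at the expected place, which suggests the plate dropped. I'll back off, raise the arm and check.

>>> arm_command(
  series=[
    [[5,0,0],0],
    [[12,0,0],0],
    [[18,0,-10],0],
    [[25,0,-40],0],
    [[35,0,-80],0],
  ],
)

```text
time_s: 5.25
tool_pos: [0.5476, 0.0853, 0.1053]
tool_rot: [-179.8, 0.1, 86.2]
force: [0.7, 0.7, -0.0]
grip_width: 0.0008
grasp_force: 0.0
```

>>> arm_command(
  series=[
    [[30,0,-20],0],
    [[70,0,-45],0],
    [[110,0,-45],0],
    [[120,0,-45],0],
    [[120,0,-45],0],
  ],
)

```text
time_s: 5.75
tool_pos: [0.5564, 0.208, 0.1508]
tool_rot: [-180.0, -0.0, 86.5]
force: [-0.3, -0.6, -0.7]
grip_width: 0.0002
grasp_force: 0.0
```

```bash
python3 - <<'E'
from h import *
go(130,60,130)
im,d=shot('top','top3');a=im[150:240,212:337];cv2.imwrite('pics/top3c.png',cv2.resize(a,None,fx=6.4,fy=6.4,interpolation=cv2.INTER_CUBIC))
# depth plane heights on plate / bed
for x in(-42,0,42):
  for y in(-100,-50,-30,30,50,):
    w=c0+R0@np.array([x,y])/1e3; u,v=px('top',[*w,.023]).round().astype(int)
    print(x,y,[round(1e3*float(np.median([pt('top',u+i,v+j,d=d)[2] for i in(-1,0,1) for j in(-1,0,1)])),1)],end=' ')
  print()
E
```

```text
t 5.75 loc [ -0.9 228.1] z 150.8 rot [-180.    -0.    86.5] F [-0.3 -0.6 -0.7]
shift [-169.  130.   21.] turn 0.005
-42 -100 [14.5] -42 -50 [21.4] -42 -30 [22.7] -42 30 [21.8] -42 50 [23.1] 
0 -100 [13.8] 0 -50 [21.4] 0 -30 [23.4] 0 30 [21.3] 0 50 [21.1] 
42 -100 [13.9] 42 -50 [21.8] 42 -30 [22.8] 42 30 [21.6] 42 50 [22.1]
```

View pics/top3c.png

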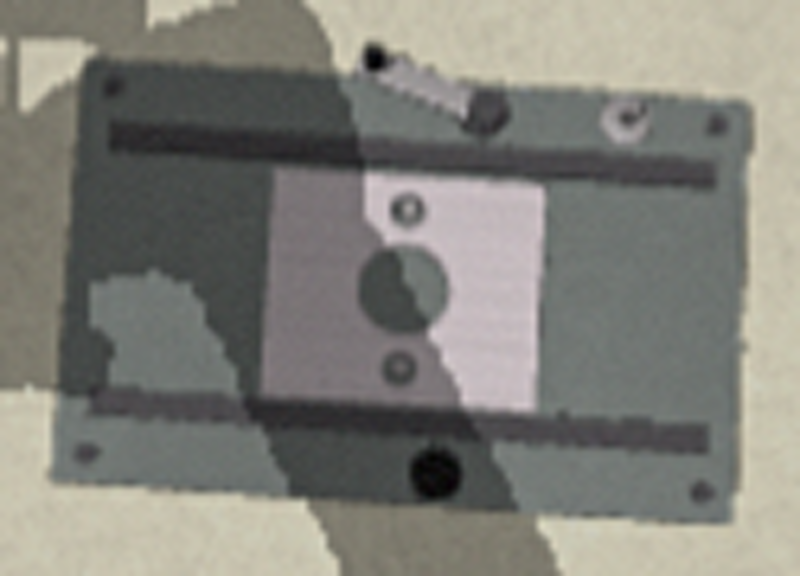

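Both pins show in the holes at crop (407,210) and (398,369), and the depth is about 22 mm at both ends, so the plate is seated flat. Next I'll move above the outer side of the latch post.

>>> arm_command(
  series=[
    [[-42,25,-5],0.005],
    [[-84,50,-5],0.005],
    [[-126,75,-5],0.005],
    [[-168,100,-5],0.005],
    [[-212,126,-5],0.005],
  ],
)

```text
time_s: 6.3
tool_pos: [0.668, -0.0183, 0.1557]
tool_rot: [-180.0, 0.1, 85.8]
force: [0.6, -0.5, -0.1]
grip_width: 0.0006
grasp_force: 0.0
```

>>> arm_command(
  series=[
    [[0,0,10],0],
    [[0,0,25],0],
    [[0,0,40],0],
    [[0,0,50],0],
    [[0,0,50],0],
  ],
)

```text
time_s: 6.8
tool_pos: [0.6663, -0.0119, 0.1029]
tool_rot: [-179.7, -0.0, 86.1]
force: [0.2, -0.0, -0.2]
grip_width: 0.0005
grasp_force: 0.0
```

```bash
python3 - <<'E'
from h import *
go(123,15,46)
im,d=shot('scene','scene4');a=im[140:250,160:320];cv2.imwrite('pics/scene4c.png',cv2.resize(a,None,fx=5,fy=5,interpolation=cv2.INTER_CUBIC))
E
```

```text
t 6.8 loc [123.3  15.9] z 102.9 rot [-179.7   -0.    86.1] F [ 0.2 -0.  -0.2]
shift [-1. -0. 57.] turn -0.002
```

View pics/scene4c.png

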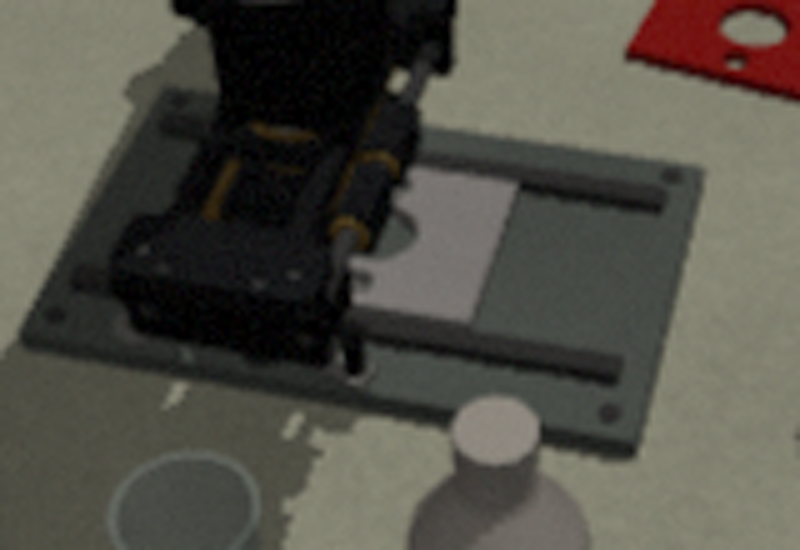

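The body clears the white bottle and the beaker, and the post is visible at (352,350) beside the gripper. Descending.

>>> arm_command(
  series=[
    [[-1,0,12],0],
    [[-1,0,24],0],
    [[-1,0,36],0],
    [[-1,0,48],0],
    [[-1,0,57],0],
  ],
)

```text
time_s: 7.35
tool_pos: [0.6676, -0.0146, 0.0469]
tool_rot: [-179.9, 0.0, 85.9]
force: [0.3, -0.4, 0.2]
grip_width: 0.0006
grasp_force: 0.0
```

```bash
python3 -c "
from h import *
go(100,23,45)"
```

```text
t 7.35 loc [124.7  13.3] z 46.9 rot [-179.9    0.    85.9] F [ 0.3 -0.4  0.2]
shift [ 10. -25.   2.] turn -0.005
```

>>> arm_command(
  series=[
    [[1,-5,1],0],
    [[2,-10,2],0],
    [[5,-15,2],0],
    [[7,-20,2],0],
    [[10,-25,2],0],
  ],
)

```text
time_s: 7.85
tool_pos: [0.6442, -0.003, 0.0474]
tool_rot: [179.9, -0.0, 85.9]
force: [0.1, -0.5, -0.1]
grip_width: 0.0004
grasp_force: 0.5
```

>>> arm_command(
  series=[
    [[1,-6,0],0],
    [[3,-12,0],0],
    [[4,-18,0],0],
    [[4,-25,0],0],
    [[4,-31,0],0],
  ],
)

```text
time_s: 8.35
tool_pos: [0.6129, 0.0031, 0.0466]
tool_rot: [180.0, 0.0, 85.9]
force: [1.4, -0.3, -0.5]
grip_width: 0.0003
grasp_force: 0.6
```

```bash
python3 - <<'E'
from h import *
go(57,22,45);go(27,-18,45)
im,d=shot('top','top5');a=im[150:240,212:337];cv2.imwrite('pics/top5c.png',cv2.resize(a,None,fx=6.4,fy=6.4,interpolation=cv2.INTER_CUBIC))
E
```

```text
t 8.35 loc [69.  27.4] z 46.6 rot [180.    0.   85.9] F [ 1.4 -0.3 -0.5]
shift [ -5. -12.   2.] turn -0.005
t 8.35 loc [69.  27.4] z 46.6 rot [180.    0.   85.9] F [ 1.4 -0.3 -0.5]
shift [-46. -42.   2.] turn -0.005
```

View pics/top5c.png

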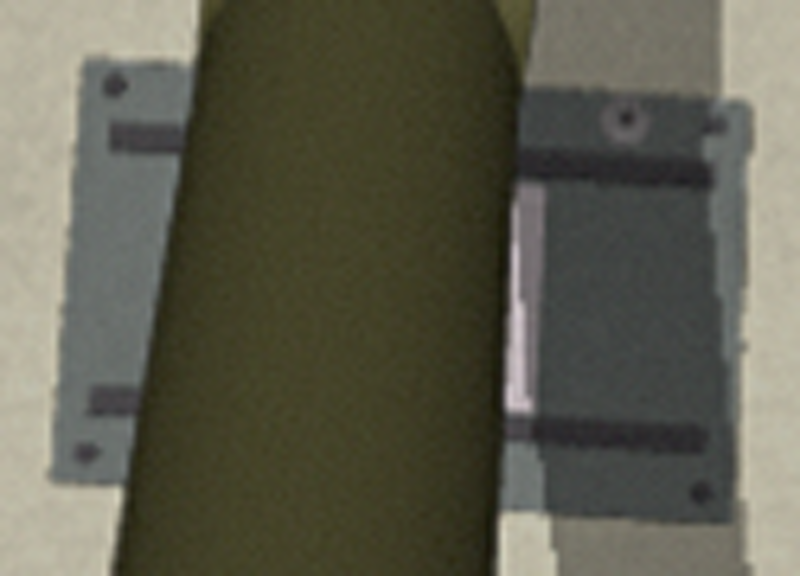

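The arm hides the latch here, but a steady 1.4 N against the motion shows the post is being pushed. Continuing round the arc.

>>> arm_command(
  series=[
    [[-2,-6,0],0],
    [[-5,-12,0],0],
    [[-10,-19,0],0],
    [[-16,-26,0],0],
    [[-23,-32,0],0],
  ],
)

```text
time_s: 8.9
tool_pos: [0.5789, -0.0176, 0.0465]
tool_rot: [-180.0, -0.0, 85.9]
force: [0.7, 0.0, 0.3]
grip_width: 0.0
grasp_force: 0.5
```

>>> arm_command(
  series=[
    [[-4,-2,0],0],
    [[-8,-5,0],0],
    [[-12,-7,0],0],
    [[-15,-8,0],0],
    [[-18,-9,0],0],
  ],
)

```text
time_s: 9.4
tool_pos: [0.5697, -0.0349, 0.0465]
tool_rot: [180.0, 0.0, 85.9]
force: [1.0, 0.5, 1.1]
grip_width: 0.0005
grasp_force: 0.4
```

>>> arm_command(
  series=[
    [[-1,0,0],0],
    [[-2,0,0],0],
    [[-3,0,0],0],
    [[-4,0,0],0],
    [[-4,0,0],0],
  ],
)

```text
time_s: 9.9
tool_pos: [0.5691, -0.0388, 0.0465]
tool_rot: [-180.0, 0.0, 85.9]
force: [-1.4, 1.4, 0.1]
grip_width: 0.0005
grasp_force: 0.2
```

```bash
python3 -c "
from h import *
go(27,-18,45)"
```

```text
t 9.9 loc [ 28.1 -17.3] z 46.5 rot [-180.     0.    85.9] F [-1.4  1.4  0.1]
shift [-1. -1.  1.] turn -0.005
```

Force is still only about 1 N. I'll press on until the hard stop shows as a rise in force.

>>> arm_command(
  series=[
    [[-0.5,0,0],0],
    [[-1,0,0],0],
    [[-1.5,0,0],0],
    [[-2,0,0],0],
    [[-2,0,0],0],
  ],
)

```text
time_s: 10.4
tool_pos: [0.5691, -0.0395, 0.0465]
tool_rot: [-180.0, -0.1, 86.0]
force: [-1.7, 3.7, -0.7]
grip_width: 0.0005
grasp_force: 2.3
```

>>> arm_command(
  series=[
    [[-0.5,0,0],0],
    [[-1,0,0],0],
    [[-1.5,0,0],0],
    [[-2,0,0],0],
    [[-2,0,0],0],
  ],
)

```text
time_s: 10.9
tool_pos: [0.569, -0.0397, 0.0465]
tool_rot: [-180.0, -0.2, 86.0]
force: [-0.8, 7.7, 0.8]
grip_width: 0.0003
grasp_force: 3.9
```

The force rose to 7.7 N with no further travel, so the latch is at its stop. I'll back off, lift clear and check.

>>> arm_command(
  series=[
    [[5,0,0],0],
    [[12,0,0],0],
    [[15,0,-20],0],
    [[15,0,-55],0],
    [[15,0,-95],0],
  ],
)

```text
time_s: 11.4
tool_pos: [0.5692, -0.0286, 0.1416]
tool_rot: [-179.9, 0.1, 85.9]
force: [0.8, -0.2, 0.4]
grip_width: 0.0006
grasp_force: 0.0
```

>>> arm_command(
  series=[
    [[40,0,-30],0],
    [[80,-10,-50],0],
    [[120,-20,-50],0],
    [[160,-30,-50],0],
    [[200,-40,-50],0],
  ],
)

```text
time_s: 11.9
tool_pos: [0.5447, 0.1753, 0.1922]
tool_rot: [179.9, 0.0, 85.9]
force: [0.7, 0.1, 0.4]
grip_width: 0.0004
grasp_force: 0.0
```

```bash
python3 - <<'E'
from h import *
go(0,200,200)
im,d=shot('top','top6');a=im[150:240,212:337];cv2.imwrite('pics/top6c.png',cv2.resize(a,None,fx=6.4,fy=6.4,interpolation=cv2.INTER_CUBIC))
E
```

```text
t 11.9 loc [-10.5 194.7] z 192.2 rot [179.9   0.   85.9] F [0.7 0.1 0.4]
shift [ 5. 10. -8.] turn -0.006
```

View pics/top6c.png

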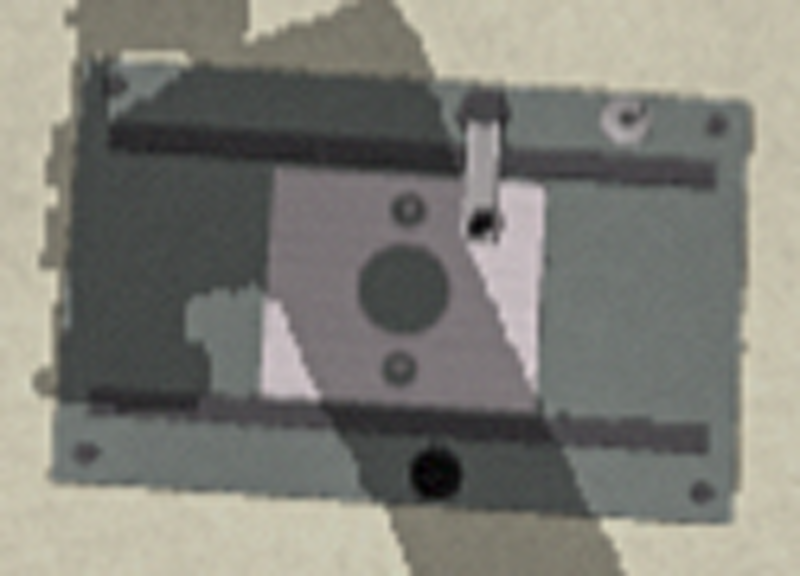

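The latch lies straight across the plate, with the pivot at (485,105) and the post at (482,222). The plate is still seated on both pins, the small parts are undisturbed, and the arm is clear.

>>> arm_command(
  series=[
    [[0,0,0],0],
    [[0,0,0],0],
    [[0,0,0],0],
    [[0,0,0],0],
    [[0,0,0],0],
  ],
)

```text
time_s: 12.45
tool_pos: [0.5447, 0.1734, 0.1916]
tool_rot: [180.0, 0.0, 85.8]
force: [-0.1, 1.0, -0.4]
grip_width: 0.0006
grasp_force: 0.0
```

```bash
python3 -c "
from cell import env
print(env.sign_off())"
```

```text
the job is handed in; nothing more can be done
None
```

The plate lies flat on both pins, the latch is across it against its stop, and the job was handed in at about 12.5 s with the arm clear.

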